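# Fit the vent pipe and set the bleed screw of a dosing block

### The job

Take the long straight vent pipe out of the white parts rack and stand it upright in the open bore of the dosing block, pushed fully home. Then turn the block's bleed thumbscrew clockwise until it seats, back it off a quarter turn from there, and finish still gripping the thumbscrew so that it holds that setting. Leave everything else on the bench where it is.

Things in the scene. Friction and masses are not known exactly. Their poses are not given: they have to be found in the camera images.
- pipe_center (a point): Vent pipe: loose upright steel tube, 105 mm long, about 0.15 kg, the tallest part in the rack, in any of its 3 holes. Lowest 30 mm: spigot 16 mm wide; then a flange 30 mm wide, 6 mm thick, resting on the rack; above it (36 to 105 mm from the lower end) a plain 22 mm round to grip. This point: on the axis, half-way up (52.5 mm above the lower end); z up along the pipe.
- bore (a point): Centre of the bore's mouth in the top face (50 mm above the table) of the fixed aluminium dosing block, 100 x 220 x 50 mm: 18 mm wide, 34 mm deep. With the pipe home its flange lies on this face, the pipe's centre point 22.5 mm above this point. Axes are the block's: y along its long side, z up. Bore 60 mm from the block's centre towards +y, thumbscrew 60 mm towards -y.
- wing (a point): Bleed thumbscrew on the block's top: an upright flat brass wing 46 mm long, 10 mm thick, 26 mm tall (68 to 94 mm above the table) on a 26 mm round hub; axis vertical. This point: on the axis at the wing's mid-height; x along the wing's length, y through its thickness, z up. The wing turns with the screw and does not rise or sink.
- screw (a joint): Angle of the thumbscrew in rad: 0 when seated (a hard stop), growing as it is turned anticlockwise seen from above; at 0 the wing lies along the block's x axis. It starts between 0.6 and 1.3, turns with a light friction of about 0.1 N m, stays where it is left, and can be opened to 2.6.
- rack: The fixed white plastic parts rack, 80 x 220 x 40 mm, with three holes 65 mm apart along its y, the middle one at its centre; origin at the centre of its underside.
- cone_center (a point): A shorter loose steel nozzle in the rack, tapering like a cone above its flange, 66 mm long in all; this point is half-way up. Its spigot is 16 mm across and 30 mm long, under a 30 mm wide, 6 mm thick flange. Leave it.
- plug_center (a point): A short loose steel plug in the rack, 30 mm wide above the spigot, 50 mm long in all; this point is half-way up. Its spigot is 16 mm across. Leave it.
- jar: Loose amber honey jar with a metal lid, 64 mm wide, 85 mm tall; origin at the centre of its underside. Leave it.
- oil: Loose green glass bottle, 60 mm wide, 200 mm tall; origin at the centre of its underside. Leave it.
- lid_a: Loose brass-coloured jar lid lying flat, 66 mm wide, 14 mm tall; origin at the centre of its underside. Leave it.
- carton_a: Loose cardboard carton 50 x 50 x 90 mm; origin at the centre of its underside. Leave it.
- carton_b: Loose pale carton 55 x 55 x 70 mm; origin at the centre of its underside. Leave it.
- spatula: Loose spatula lying flat, 200 mm long along its x, handle to -x. Leave it.
Mind the look-alikes: they are no part of the job. Leave any red or turquoise look-alike of the part that bears pipe_center alone.

How it is judged:
By the outcome, as a careful person would: the job done as asked, in the order asked, and still so for the second after the job is handed in, while the arm keeps its last pose, push and grip.
It also fails if it takes over 58 s, if anything falls off the work surface, if the arm or the gripper's body presses on something with over 40 N, if the wrist force passes 120 N, or if a joint passes its speed limit or range.

### The arm

A 6-joint arm with a two-finger parallel gripper is mounted at the origin on the work surface. World frame = base frame: x ahead of the robot, y to its left, z up, the work surface at z = 0. Lengths are in m, angles in degrees, forces in N, time in s.
With the tool pointing down it reaches from about 0.3 to 0.75 m from the base axis. Payload 8.5 kg.
Tool frame: the origin (TCP) lies between the finger pads; the fingertips stand 17 mm ahead of it and the grasp point (between the pads) lies 2 mm behind it; z points along the fingers, y is the direction in which the jaws open and shut (so a half turn about z gives the same grasp; the last joint's range is limited). The gripper opens to 85 mm and grips with 20 to 120 N. Pads are 22 mm wide; open, the fingers measure 114 mm over their backs; the gripper's body (76 mm by 85 mm) begins 54 mm behind the grasp point. The pads swing forward as they close: fully open they stand 13 mm farther back than shut.
Start: joints at [-76.335, 21.807, 74.336, -0, 83.858, -12.336], TCP at [0.241, -0.494, 0.248] pointing down, gripper open.
Joint ranges: [-178.18, 178.18], [-50.72, 133.34], [12.68, 142.11], [-81.47, 261.47], [9.98, 163.14], [-165.26, 165.26]. Speed limits (degrees/s): [136.94, 136.94, 180, 180, 180, 180].

### API

Orientations are given as a 3x3 rotation matrix whose columns are the frame's x, y, z axes.
In Python, from rig import readout, eyes, env gives the robot as it stands.
- The arm moves only by the tool arm_command, never from a script. Its argument "rows" is text: rows parted by semicolons, each of 7 numbers parted by spaces: the closure, from 0 (fully open) to 1 (shut), then the shift along the tool's x, y, z in mm, then the turn, a rotation vector about the tool's x, y, z in degrees. In form: grip dx dy dz rx ry rz; .... A call has 1 to 5 rows; each row shifts and turns the commanded pose from where the row before left it, along the tool's axes as they then stand; what a row does not reach is not made up. A row lasts 1/12 s, in which the tool goes at most 41.7 mm and 7.16 degrees, less where a joint would pass 70% of its speed; a pose out of reach is approached as far as the arm can. A call with a gripper value outside its range is refused whole. The fingers move at their own pace and stop on an object; "squeeze" is the grip in N (left out, the last holds). Time passes only in rows, so rows that do not move let the fingers close. It gives the time, the measured TCP pose, the force and the opening at its end, in the units of the state.
- readout.observe(): the state, without advancing time (a new reading comes with each control period).
- eyes.get_image(name): name is "scene" or "top" or "wrist"; returns the picture (420x560x3 uint8, red, green, blue); there is no depth.
- eyes.camera_model(name): a dict with "mtx" (3x3 intrinsics, pixels), "view" (4x4, takes a point from world to camera coordinates). Camera axes: x right, y up, looking along -z (the intrinsics and any distortion apply to the point x, -y, -z); pixel columns grow to the right and rows downward; lengths in m; the calibration is good to about 2 mm. A picture is of the moment at which its call begins: read the wrist's pose just before it. camera_model takes no time and is no camera call; for the wrist camera it gives the pose at the moment of the call.
- env.close_job(): hands the job in, once; it reports no verdict.
The state is a dict: "time_s": time; "q": joint angles; "qvel": joint speeds; "joint_efforts": joint torques, N m; "position": TCP position; "tool_rot": TCP orientation; "ft_force": force on the tool from outside, world axes, zero at the start; "wrist_torque": the same for the moment, N m; "grip_width": finger opening in m.
Only numpy, scipy, OpenCV 4.12 (cv2) and the standard library are available. Lean on these libraries where they do the work, as an engineer would, in place of code of your own. Each camera call takes 0.05 s, during which the arm holds its last target. There are 200 camera calls.

## Working session

There is one attempt and no reset: what is moved stays moved. The work goes in short steps, Python scripts to look and compute and a tool call to move; the robot and the scene stay as the last step left them, time stands still between calls to the robot, and variables do not carry over. Pictures are saved under pics/ and viewed, about 8 in all and at most 12, crops included, and the job is handed in when it is done.

Besides the shell and the picture viewer there is one more tool, called after ">>>" as name(argument=value, ...) on one line, values as JSON. arm_command: Moves the arm, as the interface text tells. Its arguments: {"type":"object","properties":{"rows":{"type":"string"},"squeeze":{"type":"number"}},"required":["rows"]}

```bash
mkdir -p pics; ls
python3 - <<'E'
from rig import readout, eyes, env
import cv2
for n in ("scene","top"):
    im=eyes.get_image(n); cv2.imwrite(f"pics/{n}0.png",im[:,:,::-1])
    m=eyes.camera_model(n); print(n,m)
print(readout.observe())
E
```

```text
pics
scene {'mtx': array([[459.88374154,   0.        , 278.02468833],
       [  0.        , 459.88374154, 212.57415512],
       [  0.        ,   0.        ,   1.        ]]), 'view': array([[-1.34247398e-01,  9.90947277e-01, -1.06293528e-03,
         2.69119431e-02],
       [-7.59398429e-01, -1.02189366e-01,  6.42550667e-01,
         3.80350371e-01],
       [ 6.36625213e-01,  8.70679467e-02,  7.66242462e-01,
        -1.51310451e+00],
       [ 0.00000000e+00,  0.00000000e+00,  0.00000000e+00,
         1.00000000e+00]])}
top {'mtx': array([[408.23615745,   0.        , 276.47132421],
       [  0.        , 408.23615745, 207.41303808],
       [  0.        ,   0.        ,   1.        ]]), 'view': array([[-0.00548733, -0.99988223,  0.01433265,  0.03016385],
       [ 0.99937528, -0.004983  ,  0.03498881, -0.54941461],
       [-0.03491327,  0.01451569,  0.99928492, -1.16315932],
       [ 0.        ,  0.        ,  0.        ,  1.        ]])}
{'time_s': 0.1, 'q': array([-7.63338403e+01,  2.18366173e+01,  7.43814552e+01,  9.83088346e-06,
        8.38591094e+01, -1.23356532e+01]), 'qvel': array([-0.04664358, -0.11647754, -0.04341682, -0.08638044,  0.04912132,
       -0.04555719]), 'joint_efforts': array([ 6.06951508e-03, -4.49219441e+01, -2.31658190e+01, -4.70085411e-05,
        3.62513230e-03, -3.33088769e-05]), 'position': array([ 0.24105598, -0.49407113,  0.24777217]), 'tool_rot': array([[ 8.98780229e-01,  4.38399359e-01, -3.18100952e-04],
       [ 4.38399380e-01, -8.98779322e-01,  1.30898219e-03],
       [ 2.87954395e-04, -1.31594257e-03, -9.99999093e-01]]), 'ft_force': array([-0.29583125, -0.1027235 ,  0.12403758]), 'wrist_torque': array([-0.06034271,  0.01560281,  0.04437228]), 'grip_width': 0.08569444534195993}
```

View pics/top0.png

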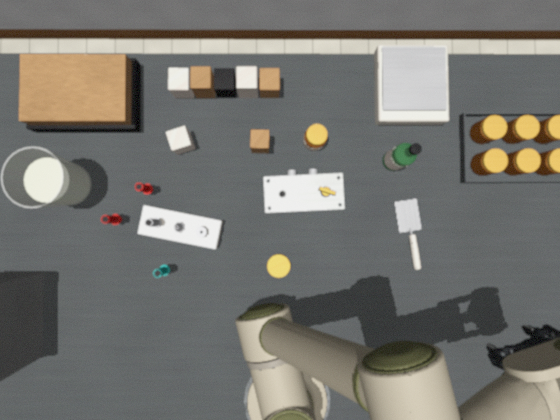

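View pics/scene0.png

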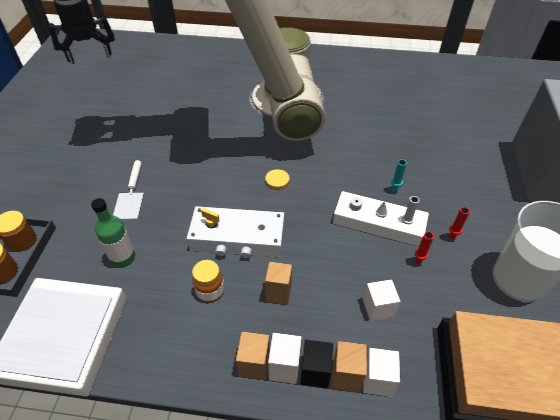

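The top view has the white rack at about (180,227) with the pipe in its left hole (152,222). The block is at (304,193), with the bore at (282,194) and the wing at (327,191). Red and turquoise decoys stand around the rack.

Run:
```python
import cv2, numpy as np
t=cv2.imread("pics/top0.png")
a=cv2.resize(t[195:255,130:230],None,fx=8,fy=5*8/5,interpolation=cv2.INTER_CUBIC)[:, :800]
cv2.imwrite("pics/c1.png",cv2.resize(t[195:255,130:230],(800,480),interpolation=cv2.INTER_CUBIC))
cv2.imwrite("pics/c2.png",cv2.resize(t[160:220,255:355],(800,480),interpolation=cv2.INTER_CUBIC))
```

```text
(no output)
```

View pics/c1.png

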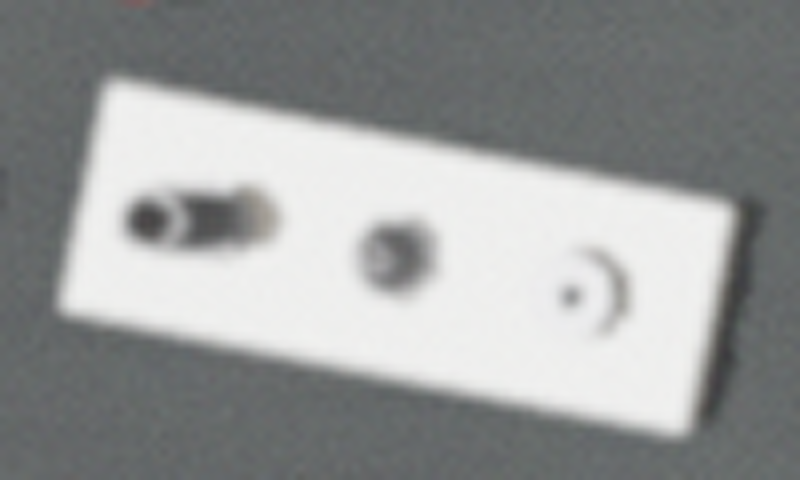

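View pics/c2.png

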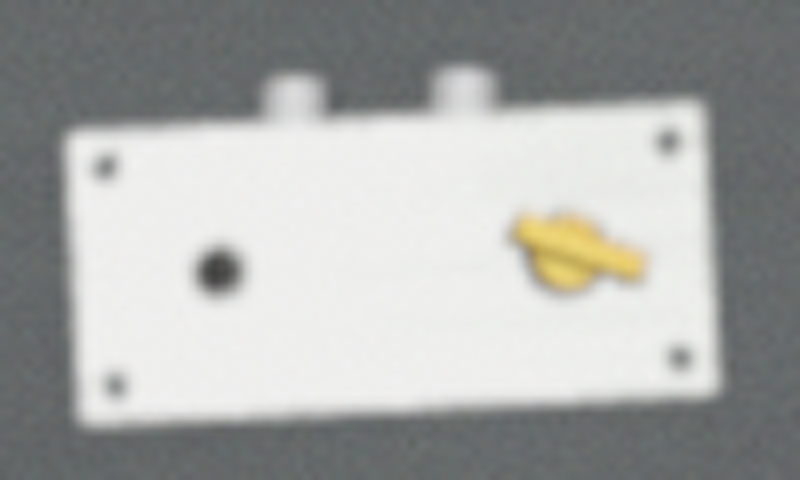

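The rack corners in the crop are (107,75), (740,203), (692,440) and (60,315), and the pipe top is near (148,220). The block corners are (65,130), (707,100), (720,395) and (80,425). Its bore is at (218,271) and the wing's ends are at (517,230) and (642,264).

```bash
cat > h.py <<'E'
import numpy as np
from rig import readout, eyes, env
def ray(n,u,v,z,cm=None):
    m=cm or eyes.camera_model(n); V=m["view"]; R,t=V[:3,:3],V[:3,3]
    d=np.linalg.inv(m["mtx"])@[u,v,1]; d=R.T@np.array([d[0],-d[1],-d[2]]); o=-R.T@t
    return o+d*(z-o[2])/d[2]
def proj(n,p):
    m=eyes.camera_model(n); c=m["view"][:3,:3]@p+m["view"][:3,3]; q=m["mtx"]@[c[0],-c[1],-c[2]]; return q[:2]/q[2]
E
python3 - <<'E'
from h import *
np.set_printoptions(precision=4,suppress=True)
def P(c,o,z): return [ray("top",(x+.5)/8-.5+o[0],(y+.5)/8-.5+o[1],z) for x,y in c]
r=np.array(P([(107,75),(740,203),(692,440),(60,315)],(130,195),.04))
b=np.array(P([(65,130),(707,100),(720,395),(80,425)],(255,160),.05))
for n,k in (("rack",r),("block",b)):
    print(n,k.mean(0),[np.linalg.norm(k[i]-k[(i+1)%4]) for i in range(4)])
    y=(k[0]-k[1]+k[3]-k[2]); y/=np.linalg.norm(y); print("y",y,np.degrees(np.arctan2(-y[0],y[1])), "holes",[k.mean(0)+s*y for s in (.065,0,-.065,.06,-.06)])
print("pipe top",P([(148,220)],(130,195),.115),"flange",P([(258,215)],(130,195),.046))
print("bore",P([(218,271)],(255,160),.05))
w=P([(517,230),(642,264)],(255,160),.094);print("wing",w,np.linalg.norm(w[0]-w[1]),(w[0]+w[1])/2)
E
```

```text
rack [0.4958 0.2978 0.04  ] [np.float64(0.22463067473197063), np.float64(0.08395108336540492), np.float64(0.22346208814017138), np.float64(0.08479534581014864)]
y [0.2018 0.9794 0.    ] -11.640957092448476 holes [array([0.5089, 0.3614, 0.04  ]), array([0.4958, 0.2978, 0.04  ]), array([0.4827, 0.2341, 0.04  ]), array([0.5079, 0.3565, 0.04  ]), array([0.4837, 0.239 , 0.04  ])]
block [ 0.5897 -0.0482  0.05  ] [np.float64(0.2238772373584571), np.float64(0.10291929569687949), np.float64(0.22248791345064364), np.float64(0.10262486468619932)]
y [-0.0423  0.9991  0.    ] 2.4262506491452656 holes [array([0.5869, 0.0168, 0.05  ]), array([ 0.5897, -0.0482,  0.05  ]), array([ 0.5924, -0.1131,  0.05  ]), array([0.5871, 0.0118, 0.05  ]), array([ 0.5922, -0.1081,  0.05  ])]
pipe top [array([0.5095, 0.3627, 0.115 ])] flange [array([0.511 , 0.3454, 0.046 ])]
bore [array([0.5869, 0.0128, 0.05  ])]
wing [array([ 0.5971, -0.086 ,  0.094 ]), array([ 0.5856, -0.1277,  0.094 ])] 0.0433136922149553 [ 0.5913 -0.1068  0.094 ]
```

>>> arm_command(rows="0 28 -29.6 0 0 0 0;0 28 -29.6 0 0 0 0;0 28 -29.6 0 0 0 0;0 28 -29.6 0 0 0 0;0 28 -29.6 0 0 0 0")

```text
time_s: 0.52
position: [0.3021, -0.2979, 0.248]
tool_rot: [[0.899, 0.438, -0.0], [0.438, -0.899, 0.001], [0.0, -0.001, -1.0]]
ft_force: [0.6, -0.3, 1.2]
grip_width: 0.0855
```

>>> arm_command(rows="0 28 -29.6 0 0 0 0;0 28 -29.6 0 0 0 0;0 28 -29.6 0 0 0 0;0 28 -29.6 0 0 0 0;0 28 -29.6 0 0 0 0")

```text
time_s: 0.93
position: [0.3629, -0.1035, 0.2483]
tool_rot: [[0.899, 0.438, -0.0], [0.438, -0.899, 0.0], [-0.0, -0.0, -1.0]]
ft_force: [0.8, -0.6, 0.5]
grip_width: 0.0855
```

>>> arm_command(rows="0 28 -29.6 0 0 0 0;0 28 -29.6 0 0 0 0;0 28 -29.6 0 0 0 0;0 28 -29.6 0 0 0 0;0 28 -29.6 0 0 0 0")

```text
time_s: 1.35
position: [0.4239, 0.0911, 0.2483]
tool_rot: [[0.899, 0.439, -0.0], [0.439, -0.899, -0.0], [-0.0, -0.0, -1.0]]
ft_force: [0.6, -0.1, 0.1]
grip_width: 0.0854
```

>>> arm_command(rows="0 28 -29.6 0 0 0 0;0 28 -29.6 0 0 0 0;0 28 -29.6 0 0 0 0;0 28 -29.6 0 0 0 0;0 28 -29.6 0 0 0 0")

```text
time_s: 1.77
position: [0.4848, 0.2855, 0.248]
tool_rot: [[0.899, 0.439, -0.001], [0.439, -0.899, -0.0], [-0.001, -0.0, -1.0]]
ft_force: [1.3, -1.2, -0.1]
grip_width: 0.0852
```

>>> arm_command(rows="0 0 0 0 0 0 -6.6;0 0 0 0 0 0 -6.6;0 0 0 0 0 0 -6.6;0 0 0 0 0 0 -6.6;0 0 0 0 0 0 -6.6")

```text
time_s: 2.18
position: [0.4847, 0.2834, 0.2479]
tool_rot: [[0.51, 0.86, -0.001], [0.86, -0.51, -0.0], [-0.001, -0.001, -1.0]]
ft_force: [-0.0, -0.0, -0.1]
grip_width: 0.0854
```

>>> arm_command(rows="0 0 0 0 0 0 -6.5;0 0 0 0 0 0 -6.5;0 0 0 0 0 0 -6.4;0 0 0 0 0 0 0;0 0 0 0 0 0 0")

```text
time_s: 2.6
position: [0.4848, 0.2832, 0.248]
tool_rot: [[0.204, 0.979, -0.001], [0.979, -0.204, -0.0], [-0.0, -0.001, -1.0]]
ft_force: [-0.6, 0.1, 1.3]
grip_width: 0.0858
```

Run:
```python
from h import *
import cv2
s=readout.observe(); print(s["position"],s["tool_rot"],s["q"],s["time_s"])
im=eyes.get_image("wrist")[:,:,::-1]; cv2.imwrite("pics/w1.png",im)
for p in ([.509,.362,.115],[.509,.362,.04],[.4958,.2978,.04]): print(proj("wrist",np.array(p)))
```

```text
[0.48480956 0.28322237 0.2480474 ] [[ 2.04327245e-01  9.78902452e-01 -6.05329536e-04]
 [ 9.78902591e-01 -2.04327390e-01 -1.87696604e-04]
 [-3.07422070e-04 -5.54207121e-04 -9.99999799e-01]] [1.82133330e+01 2.29944241e+01 7.24764894e+01 6.27716932e-04
 8.45653929e+01 3.00033982e+01] 2.6
[293.46619138  93.08128183]
[291.26888947  97.90459978]
[291.1503701  169.54564824]
```

View pics/w1.png

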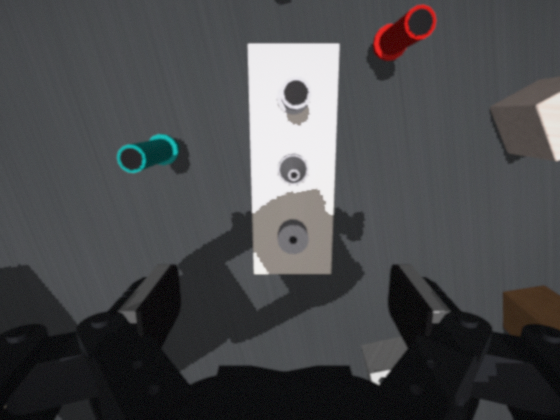

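The wrist view shows the pipe top ring at (295.5,92.5), about 1.5 mm from my prediction. The cone is in the middle hole and the plug in the near one.

Run:
```python
from h import *
s=readout.observe(); R=s["tool_rot"]
p=ray("wrist",295.5,92.5,.115); print(p, ray("wrist",293.5,174,.046),ray("wrist",293,238,.06))
print(R.T@(np.array([p[0],p[1],.085])-s["position"]))
```

```text
[0.51047624 0.362087   0.115     ] [0.49719451 0.29412065 0.046     ] [0.4846512  0.23633246 0.06      ]
[0.0824698  0.00903348 0.16310013]
```

>>> arm_command(rows="0 28 3 0 0 0 0;0 27 3 0 0 0 0;0 27.5 3 0 0 0 0;0 0 0 30 0 0 0;0 0 0 30 0 0 0")

```text
time_s: 3.07
position: [0.511, 0.3638, 0.1884]
tool_rot: [[0.202, 0.979, 0.004], [0.979, -0.202, 0.002], [0.002, 0.003, -1.0]]
ft_force: [0.2, -0.7, -0.9]
grip_width: 0.0853
```

>>> arm_command(rows="0 0 0 30 0 0 0;0 0 0 30 0 0 0;0 0 0 25 0 0 0;0 0 0 20 0 0 0;0 0 0 0 0 0 0")

```text
time_s: 3.48
position: [0.5085, 0.3614, 0.0791]
tool_rot: [[0.204, 0.979, -0.007], [0.979, -0.204, -0.003], [-0.005, -0.006, -1.0]]
ft_force: [0.0, -0.3, 0.2]
grip_width: 0.0853
```

>>> arm_command(rows="1 0 0 0 0 0 0;1 0 0 0 0 0 0;1 0 0 0 0 0 0;1 0 0 0 0 0 0;1 0 0 0 0 0 0", squeeze=60)

```text
time_s: 3.9
position: [0.5106, 0.3624, 0.0844]
tool_rot: [[0.201, 0.98, 0.002], [0.98, -0.201, 0.001], [0.001, 0.001, -1.0]]
ft_force: [0.1, 0.2, -1.0]
grip_width: 0.0258
```

>>> arm_command(rows="1 0 0 0 0 0 0;1 0 0 0 0 0 0;1 0 0 0 0 0 0;1 0 0 0 0 0 0;1 0 0 0 0 0 0")

```text
time_s: 4.32
position: [0.5105, 0.3625, 0.0844]
tool_rot: [[0.201, 0.98, 0.001], [0.98, -0.201, 0.001], [0.001, 0.001, -1.0]]
ft_force: [-1.7, -0.1, 6.9]
grip_width: 0.0205
```

>>> arm_command(rows="1 0 0 0 0 0 0;1 0 0 -6 0 0 0;1 0 0 -20 0 0 0;1 0 0 -30 0 0 0;1 0 0 -30 0 0 0")

```text
time_s: 4.73
position: [0.5099, 0.362, 0.1698]
tool_rot: [[0.201, 0.98, -0.002], [0.98, -0.201, -0.001], [-0.001, -0.002, -1.0]]
ft_force: [1.6, 0.7, -1.2]
grip_width: 0.0203
```

>>> arm_command(rows="1 0 0 -30 0 0 0;1 0 0 -20 0 0 0;1 -20 7 0 0 0 0;1 -37 13 0 0 0 0;1 -37 13 0 0 0 0")

```text
time_s: 5.15
position: [0.5233, 0.2631, 0.2196]
tool_rot: [[0.199, 0.98, 0.0], [0.98, -0.199, -0.0], [0.0, 0.0, -1.0]]
ft_force: [1.1, -1.3, -0.9]
grip_width: 0.021
```

>>> arm_command(rows="1 -37 13 0 0 0 0;1 -37 13 0 0 0 0;1 -37 13 0 0 0 0;1 -37 13 0 0 0 0;1 -37 13 0 0 0 0")

```text
time_s: 5.57
position: [0.5499, 0.0674, 0.2195]
tool_rot: [[0.201, 0.98, -0.0], [0.98, -0.201, -0.0], [-0.0, -0.0, -1.0]]
ft_force: [0.8, -0.1, -1.2]
grip_width: 0.0207
```

>>> arm_command(rows="1 -37 13 0 0 0 0;1 -37 13 0 0 0 0;1 -37 13 0 0 0 0;1 -19 7 0 0 0 0;1 0 0 0 0 0 0")

```text
time_s: 5.98
position: [0.5694, -0.0716, 0.2191]
tool_rot: [[0.206, 0.979, -0.0], [0.979, -0.206, -0.001], [-0.001, -0.0, -1.0]]
ft_force: [0.2, -0.0, -2.2]
grip_width: 0.0204
```

>>> arm_command(rows="1 0 0 0 0 0 0;1 0 0 0 0 0 0;1 0 0 0 0 0 0")

```text
time_s: 6.23
position: [0.5689, -0.0661, 0.2195]
tool_rot: [[0.2, 0.98, -0.0], [0.98, -0.2, 0.0], [0.0, -0.0, -1.0]]
ft_force: [-0.4, 0.6, -1.8]
grip_width: 0.0206
```

Run:
```python
from h import *
import cv2
s=readout.observe(); print(s["position"],s["tool_rot"],s["grip_width"],s["time_s"],s["ft_force"])
im=eyes.get_image("wrist")[:,:,::-1]
print(proj("wrist",np.array([.587,.0125,.05])))
t=eyes.get_image("scene")[:,:,::-1]
cv2.imwrite("pics/w2.png",np.hstack([cv2.resize(im,(480,360)),cv2.resize(t[100:280,150:310],(320,360))]))
cv2.imwrite("pics/w2raw.png",im)
```

```text
[ 0.56894261 -0.06611381  0.21945566] [[ 1.99668566e-01  9.79863482e-01 -1.44916732e-04]
 [ 9.79863471e-01 -1.99668528e-01  2.40340231e-04]
 [ 2.06565305e-04 -1.89987001e-04 -9.99999961e-01]] 0.02064341793205673 6.2333 [-0.38168764  0.56947923 -1.77086162]
[285.25344916  97.70928539]
```

View pics/w2.png

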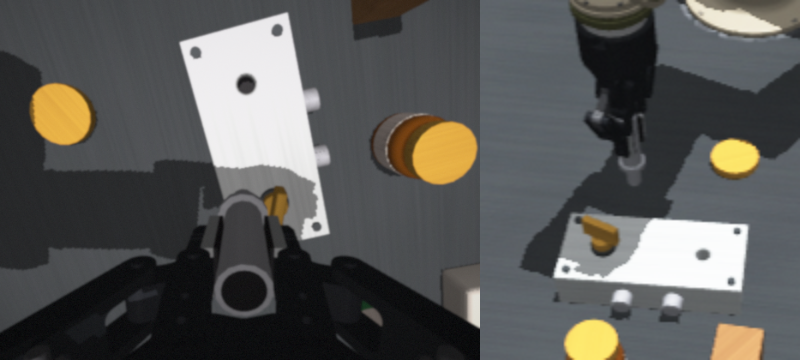

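The pipe is held straight in the jaws, and the bore appears at (246,84) in the composite, which is (287.5,98) in the raw image.

Run:
```python
from h import *
import cv2
g=cv2.imread("pics/w2raw.png",0); c=g[80:116,268:308]
n,l,st,ce=cv2.connectedComponentsWithStats((c<130).astype('uint8')); 
for i in range(1,n): print(st[i],ce[i]+[268,80])
i=1+np.argmax(st[1:,4]); u,v=ce[i]+[268,80]
s=readout.observe(); p=ray("wrist",u,v,.05); print(p, s["tool_rot"].T@(p-s["position"]))
# edges
for e in (-12,12): print(ray("wrist",u+e,v,.05))
```

```text
[  8   7  22  23 385] [286.88051948  97.86233766]
[0.58831802 0.01202324 0.05      ] [0.08045014 0.00331392 0.16946255]
[0.5788531  0.01395632 0.05      ]
[0.5977834  0.01009006 0.05      ]
```

>>> arm_command(rows="1 20 1 0 0 0 0;1 25 1 0 0 0 0;1 20 1 0 0 0 0;1 10.5 0.2 0 0 0 0;1 5 0 10 0 0 0")

```text
time_s: 6.75
position: [0.5892, 0.0127, 0.2107]
tool_rot: [[0.199, 0.98, 0.004], [0.98, -0.199, -0.001], [0.0, 0.004, -1.0]]
ft_force: [-0.7, -0.2, -1.4]
grip_width: 0.021
```

>>> arm_command(rows="1 0 0 25 0 0 0;1 0 0 25 0 0 0;1 0 0 20 0 0 0;1 0 0 9 0 0 0;1 0 0 0 0 0 0")

```text
time_s: 7.17
position: [0.5874, 0.0106, 0.128]
tool_rot: [[0.201, 0.98, -0.004], [0.98, -0.201, 0.001], [-0.0, -0.005, -1.0]]
ft_force: [0.5, -0.3, -1.8]
grip_width: 0.0208
```

>>> arm_command(rows="1 0 0 0 0 0 0;1 0 0 0 0 0 0;1 0 0 0 0 0 0;1 0 0 0 0 0 0;1 0 0 0 0 0 0")

```text
time_s: 7.58
position: [0.5887, 0.0108, 0.131]
tool_rot: [[0.201, 0.98, 0.001], [0.98, -0.201, -0.0], [0.0, 0.001, -1.0]]
ft_force: [1.0, 0.0, -1.5]
grip_width: 0.0207
```

>>> arm_command(rows="1 1.6 -0.7 0 0 0 0;1 0 0 0 0 0 0;1 0 0 3 0 0 0;1 0 0 3 0 0 0;1 0 0 0 0 0 0")

```text
time_s: 8.0
position: [0.5877, 0.0126, 0.1235]
tool_rot: [[0.201, 0.98, -0.001], [0.98, -0.201, 0.0], [-0.0, -0.001, -1.0]]
ft_force: [-0.1, 0.1, -1.7]
grip_width: 0.0205
```

>>> arm_command(rows="1 0 0 2 0 0 0;1 0 0 2 0 0 0;1 0 0 2 0 0 0;1 0 0 0 0 0 0;1 0 0 0 0 0 0")

```text
time_s: 8.42
position: [0.588, 0.0126, 0.1182]
tool_rot: [[0.201, 0.98, -0.0], [0.98, -0.201, 0.0], [0.0, -0.0, -1.0]]
ft_force: [0.0, -1.0, -1.6]
grip_width: 0.0206
```

>>> arm_command(rows="1 0 0 4 0 0 0;1 0 0 4 0 0 0;1 0 0 4 0 0 0;1 0 0 4 0 0 0;1 0 0 0 0 0 0")

```text
time_s: 8.83
position: [0.5877, 0.0127, 0.1012]
tool_rot: [[0.201, 0.98, -0.002], [0.98, -0.201, 0.0], [-0.0, -0.002, -1.0]]
ft_force: [-0.8, -1.1, -1.4]
grip_width: 0.0206
```

>>> arm_command(rows="1 0 0 2 0 0 0;1 0 0 2 0 0 0;1 0 0 1 0 0 0;1 0 0 1 0 0 0;1 0 0 0 0 0 0")

```text
time_s: 9.25
position: [0.588, 0.0126, 0.0962]
tool_rot: [[0.201, 0.98, -0.0], [0.98, -0.201, 0.0], [0.0, -0.0, -1.0]]
ft_force: [-0.3, 0.7, -2.0]
grip_width: 0.0205
```

>>> arm_command(rows="1 0 0 0.5 0 0 0;1 0 0 0.5 0 0 0;1 0 0 0.5 0 0 0;1 0 0 0 0 0 0;1 0 0 0 0 0 0")

```text
time_s: 9.67
position: [0.5881, 0.0126, 0.0948]
tool_rot: [[0.201, 0.98, 0.0], [0.98, -0.201, 0.0], [0.0, 0.0, -1.0]]
ft_force: [-0.4, 0.7, -1.4]
grip_width: 0.0208
```

>>> arm_command(rows="1 0 0 0.5 0 0 0;1 0 0 0.5 0 0 0;1 0 0 0 0 0 0")

```text
time_s: 9.92
position: [0.5882, 0.0126, 0.0944]
tool_rot: [[0.201, 0.98, 0.001], [0.98, -0.201, -0.0], [-0.0, 0.001, -1.0]]
ft_force: [-1.6, 0.3, 3.9]
grip_width: 0.0208
```

>>> arm_command(rows="1 0 0 0.5 0 0 0;1 0 0 0.5 0 0 0;1 0 0 0 0 0 0")

```text
time_s: 10.17
position: [0.5882, 0.0126, 0.0943]
tool_rot: [[0.201, 0.98, 0.001], [0.98, -0.201, -0.0], [-0.0, 0.001, -1.0]]
ft_force: [-3.9, 0.8, 10.7]
grip_width: 0.0209
```

The pipe touched down with the TCP at 0.0944, exactly the home height worked out from the rack grasp. I'll release it and go to look at the wing.

>>> arm_command(rows="1 0 0 -1 0 0 0;0 0 0 0 0 0 0;0 0 0 0 0 0 0;0 0 0 0 0 0 0;0 0 0 0 0 0 0")

```text
time_s: 10.58
position: [0.5881, 0.0126, 0.0936]
tool_rot: [[0.201, 0.98, -0.0], [0.98, -0.201, 0.0], [0.0, -0.0, -1.0]]
ft_force: [0.2, 0.3, 0.6]
grip_width: 0.068
```

>>> arm_command(rows="0 0 0 0 0 0 0;0 0 0 0 0 0 0;0 0 0 -10 0 0 0;0 0 0 -30 0 0 0;0 0 0 -30 0 0 0")

```text
time_s: 11.0
position: [0.5876, 0.0126, 0.1645]
tool_rot: [[0.201, 0.98, -0.002], [0.98, -0.201, 0.0], [-0.0, -0.002, -1.0]]
ft_force: [0.5, 0.1, 0.3]
grip_width: 0.0854
```

>>> arm_command(rows="0 0 0 -30 0 0 0;0 0 0 -10 0 0 0;0 -30 4 0 0 0 0;0 -37 5 0 0 0 0;0 -40 6 0 0 0 0")

```text
time_s: 11.42
position: [0.581, -0.0955, 0.2045]
tool_rot: [[0.199, 0.98, 0.001], [0.98, -0.199, -0.0], [0.0, 0.001, -1.0]]
ft_force: [1.6, -0.0, -0.0]
grip_width: 0.0852
```

>>> arm_command(rows="0 -40 6 0 0 0 0;0 -30 5 0 0 0 0;0 -20 3 0 0 0 0;0 0 0 0 0 0 0;0 0 0 0 0 0 0")

```text
time_s: 11.83
position: [0.5766, -0.1869, 0.2038]
tool_rot: [[0.203, 0.979, -0.0], [0.979, -0.203, 0.0], [0.0, -0.0, -1.0]]
ft_force: [-0.3, -0.1, 0.5]
grip_width: 0.085
```

>>> arm_command(rows="0 0 0 0 0 0 0;0 0 0 0 0 0 0;0 0 0 0 0 0 0")

```text
time_s: 12.08
position: [0.577, -0.185, 0.204]
tool_rot: [[0.199, 0.98, 0.0], [0.98, -0.199, 0.0], [0.0, 0.0, -1.0]]
ft_force: [0.1, -0.1, 0.1]
grip_width: 0.0853
```

Run:
```python
from h import *
import cv2
s=readout.observe(); print(s["position"],s["tool_rot"],s["grip_width"],s["time_s"],s["ft_force"])
im=eyes.get_image("wrist")[:,:,::-1]
print(proj("wrist",np.array([.5933,-.1073,.094])),proj("wrist",np.array([.5882,.0125,.125])))
cv2.imwrite("pics/w3.png",im)
```

```text
[ 0.57703112 -0.18499464  0.2040094 ] [[ 1.99492048e-01  9.79899443e-01  7.25014985e-05]
 [ 9.79899439e-01 -1.99492055e-01  9.92037627e-05]
 [ 1.11673185e-04  5.12538159e-05 -9.99999992e-01]] 0.08527635288427436 12.0833 [ 0.14176261 -0.12863625  0.12765533]
[283.16031439  95.15208744] [ 220.9153189  -170.12021216]
```

View pics/w3.png

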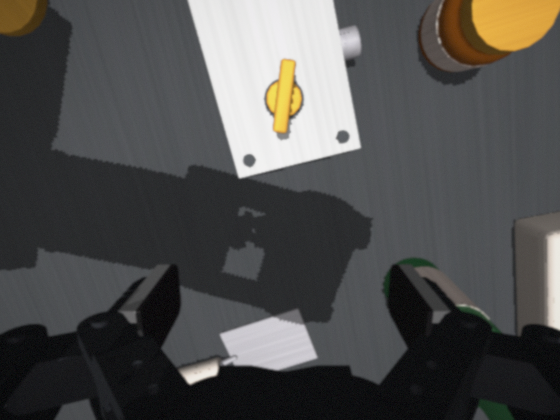

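The wing's ends are at (288,59) and (281,132), so its centre is near (284.5,95.5), agreeing with the predicted (283,95). The green bottle lies behind the right finger and I am moving away from it.

Run:
```python
from h import *
s=readout.observe()
a,b=ray("wrist",288,59,.094),ray("wrist",281,132,.094); d=a-b
print(a,b,(a+b)/2,np.linalg.norm(d),np.degrees(np.arctan2(d[1],d[0])), "tool x",np.degrees(np.arctan2(s["tool_rot"][1,0],s["tool_rot"][0,0])))
print(s["tool_rot"].T@(np.r_[.5934,-.1075,.081]-s["position"]))
c=[ray("wrist",*p,.05) for p in ((239,178),(360,148))]; e=c[1]-c[0]; print(c,np.degrees(np.arctan2(e[1],e[0])),np.linalg.norm(e))
```

```text
[ 0.60058062 -0.0868534   0.094     ] [ 0.58726782 -0.12963325  0.094     ] [ 0.59392422 -0.10824332  0.094     ] 0.04480341909237649 72.71420333809162 tool x 78.48432705908246
[0.07935212 0.000527   0.12298797]
[array([ 0.54585335, -0.16043166,  0.05      ]), array([ 0.64529566, -0.15626103,  0.05      ])] 2.4015902969354355 0.09952972724840069
```

>>> arm_command(rows="0 20 0 0 0 0 5.5;0 30 3.2 0 0 0 0;0 20 1.9 0 0 0 0;0 9.2 0.9 0 0 0 0;0 0 0 0 0 0 0")

```text
time_s: 12.55
position: [0.6045, -0.1098, 0.2039]
tool_rot: [[0.291, 0.957, 0.0], [0.957, -0.291, 0.0], [0.0, 0.0, -1.0]]
ft_force: [0.1, -0.0, 0.1]
grip_width: 0.0852
```

>>> arm_command(rows="0 0 0 20 0 0 0;0 0 0 30 0 0 0;0 0 0 20 0 0 0;0 0 0 10 0 0 0;0 0 0 0 0 0 0")

```text
time_s: 12.97
position: [0.603, -0.1124, 0.1218]
tool_rot: [[0.295, 0.956, -0.004], [0.956, -0.295, 0.001], [0.0, -0.004, -1.0]]
ft_force: [0.4, -0.3, 0.2]
grip_width: 0.0855
```

>>> arm_command(rows="0 0 0 0 0 0 0;0 0 0 0 0 0 0;0 0 0 0 0 0 0")

```text
time_s: 13.22
position: [0.6046, -0.1122, 0.1253]
tool_rot: [[0.294, 0.956, 0.002], [0.956, -0.294, -0.001], [-0.0, 0.003, -1.0]]
ft_force: [-0.5, 0.3, 0.1]
grip_width: 0.0855
```

>>> arm_command(rows="0 1 -11.8 0 0 0 0;0 0 0 10 0 0 0;0 0 0 10 0 0 0;0 0 0 0 0 0 0;0 0 0 0 0 0 0")

```text
time_s: 13.63
position: [0.5931, -0.1075, 0.103]
tool_rot: [[0.294, 0.956, -0.001], [0.956, -0.294, 0.0], [0.0, -0.001, -1.0]]
ft_force: [0.2, 0.3, -0.2]
grip_width: 0.0854
```

>>> arm_command(rows="0 0 0 10 0 0 0;0 0 0 6 0 0 0;0 0 0 0 0 0 0;0 0 0 0 0 0 0;0 0 0 0 0 0 0")

```text
time_s: 14.05
position: [0.5932, -0.1074, 0.0879]
tool_rot: [[0.294, 0.956, 0.0], [0.956, -0.294, -0.0], [-0.0, 0.0, -1.0]]
ft_force: [0.3, -0.5, 0.2]
grip_width: 0.0853
```

>>> arm_command(rows="1 0 0 -0.6 0 0 0;1 0 0 0 0 0 0;1 0 0 0 0 0 0;1 0 0 0 0 0 0;1 0 0 0 0 0 0", squeeze=50)

```text
time_s: 14.47
position: [0.5931, -0.1074, 0.0885]
tool_rot: [[0.294, 0.956, 0.0], [0.956, -0.294, -0.0], [-0.0, 0.0, -1.0]]
ft_force: [-0.2, -0.2, -0.4]
grip_width: 0.0254
```

>>> arm_command(rows="1 0 0 0 0 0 0;1 0 0 0 0 0 0;1 0 0 0 0 0 0;1 0 0 0 0 0 0;1 0 0 0 0 0 0")

```text
time_s: 14.88
position: [0.5928, -0.1073, 0.0886]
tool_rot: [[0.294, 0.956, -0.0], [0.956, -0.294, 0.0], [-0.0, -0.0, -1.0]]
ft_force: [-4.1, 0.8, 4.1]
grip_width: 0.0092
```

Run:
```python
from h import *
s=readout.observe(); print(s["position"],s["grip_width"],s["ft_force"],s["wrist_torque"],s["q"])
```

```text
[ 0.59283267 -0.10730833  0.0886013 ] 0.009233518422603709 [-4.14605474  0.76699752  4.06258665] [ 0.11608469  0.65628852 -0.05200046] [-2.15046606e+01  3.56465672e+01  7.84939479e+01 -5.11268182e-03
  6.58853152e+01 -4.40419166e+00]
```

>>> arm_command(rows="1 0 0 0 0 0 3;1 0 0 0 0 0 5;1 0 0 0 0 0 5;1 0 0 0 0 0 5;1 0 0 0 0 0 5")

```text
time_s: 15.3
position: [0.5931, -0.1075, 0.0886]
tool_rot: [[0.647, 0.762, 0.0], [0.762, -0.647, -0.0], [-0.0, 0.0, -1.0]]
ft_force: [-2.1, 0.7, 3.1]
grip_width: 0.0087
```

>>> arm_command(rows="1 0 0 0 0 0 5;1 0 0 0 0 0 5;1 0 0 0 0 0 5;1 0 0 0 0 0 5;1 0 0 0 0 0 5")

```text
time_s: 15.72
position: [0.5934, -0.1078, 0.0886]
tool_rot: [[0.909, 0.417, 0.001], [0.417, -0.909, -0.001], [0.0, 0.001, -1.0]]
ft_force: [-1.9, -1.4, 1.4]
grip_width: 0.0091
```

>>> arm_command(rows="1 0 0 0 0 0 5;1 0 0 0 0 0 5;1 0 0 0 0 0 4;1 0 0 0 0 0 0;1 0 0 0 0 0 0")

```text
time_s: 16.13
position: [0.5934, -0.108, 0.0886]
tool_rot: [[0.982, 0.191, 0.001], [0.191, -0.982, -0.001], [0.001, 0.001, -1.0]]
ft_force: [-0.8, -3.7, 2.2]
grip_width: 0.009
```

```bash
cat > st.py <<'E'
from h import *
s=readout.observe(); R=s["tool_rot"]; print(s["position"],s["grip_width"],s["ft_force"],s["wrist_torque"],"yaw",np.degrees(np.arctan2(R[1,0],R[0,0])),s["q"][5],s["time_s"])
E
python3 st.py
```

```text
[ 0.59341705 -0.10800946  0.08862196] 0.008983330217154546 [-0.80839717 -3.68696061  2.16355087] [-0.71384722  0.09407979 -0.06312294] yaw 11.011184714306001 57.474790584314725 16.1333
```

>>> arm_command(rows="1 0 0 0 0 0 2;1 0 0 0 0 0 2;1 0 0 0 0 0 1;1 0 0 0 0 0 0;1 0 0 0 0 0 0")

```text
time_s: 16.55
position: [0.5934, -0.1081, 0.0886]
tool_rot: [[0.995, 0.104, 0.001], [0.104, -0.995, -0.001], [0.001, 0.001, -1.0]]
ft_force: [0.0, -6.7, 2.1]
grip_width: 0.0089
```

```bash
python3 st.py
```

```text
[ 0.59344345 -0.10807617  0.08857867] 0.008940332172867403 [ 0.04010306 -6.73133585  2.10388543] [-0.93593813  0.05155818 -0.05941386] yaw 5.99231059529552 62.49137545621279 16.55
```

>>> arm_command(rows="1 0 0 0 0 0 1;1 0 0 0 0 0 1;1 0 0 0 0 0 1;1 0 0 0 0 0 0;1 0 0 0 0 0 0")

```text
time_s: 16.97
position: [0.5934, -0.1082, 0.0886]
tool_rot: [[0.999, 0.052, 0.001], [0.052, -0.999, -0.001], [0.001, 0.001, -1.0]]
ft_force: [-0.2, -6.1, 1.8]
grip_width: 0.0086
```

```bash
python3 st.py
```

```text
[ 0.5934402  -0.10817081  0.08859657] 0.008647824797664846 [-0.24741202 -6.14546184  1.83048953] [-0.89836815  0.0405633  -0.09168631] yaw 2.991755183545114 65.48849046810534 16.9667
```

>>> arm_command(rows="1 0 0 0 0 0 1;1 0 0 0 0 0 1;1 0 0 0 0 0 0;1 0 0 0 0 0 0")

```text
time_s: 17.3
position: [0.5934, -0.1081, 0.0886]
tool_rot: [[1.0, 0.019, 0.001], [0.019, -1.0, -0.002], [0.001, 0.002, -1.0]]
ft_force: [-0.3, -6.0, 2.6]
grip_width: 0.0089
```

```bash
python3 st.py
```

```text
[ 0.59344041 -0.10810411  0.08861086] 0.008863290651149467 [-0.31567876 -6.01685386  2.57855829] [-0.9732079   0.03405594  0.86416498] yaw 1.105812226450954 67.40716876631862 17.3
```

The torque jumped to about 0.9 N m at tool yaw 1.1°. The block's axis is at 2.4°, so the screw is seated. I'll back off in small steps to find where the stop torque disappears.

>>> arm_command(rows="1 0 0 0 0 0 -0.5;1 0 0 0 0 0 0;1 0 0 0 0 0 0")

```text
time_s: 17.55
position: [0.5934, -0.1081, 0.0886]
tool_rot: [[1.0, 0.028, 0.001], [0.028, -1.0, -0.002], [0.001, 0.002, -1.0]]
ft_force: [0.3, -6.0, 1.3]
grip_width: 0.0094
```

```bash
python3 st.py
```

```text
[ 0.5934134  -0.10813177  0.08856757] 0.009382358286631793 [ 0.31427193 -6.01202962  1.2764038 ] [-0.95636531  0.02199361  0.7016872 ] yaw 1.5874914645199663 66.91704184229893 17.55
```

>>> arm_command(rows="1 0 0 0 0 0 -0.5;1 0 0 0 0 0 0;1 0 0 0 0 0 0")

```text
time_s: 17.8
position: [0.5934, -0.1081, 0.0886]
tool_rot: [[0.999, 0.036, 0.001], [0.036, -0.999, -0.002], [0.001, 0.002, -1.0]]
ft_force: [1.2, -5.0, 2.8]
grip_width: 0.0092
```

```bash
python3 st.py
```

```text
[ 0.59343747 -0.10813454  0.08860746] 0.00922997889307265 [ 1.24692187 -4.97810627  2.79946738] [-0.96542673  0.02488275  0.46585886] yaw 2.060820314677584 66.43692294137705 17.8
```

>>> arm_command(rows="1 0 0 0 0 0 -0.5;1 0 0 0 0 0 0;1 0 0 0 0 0 0")

```text
time_s: 18.05
position: [0.5934, -0.1081, 0.0886]
tool_rot: [[0.999, 0.044, 0.001], [0.044, -0.999, -0.002], [0.001, 0.002, -1.0]]
ft_force: [1.1, -6.4, 1.7]
grip_width: 0.0091
```

```bash
python3 st.py
```

```text
[ 0.59344327 -0.10813523  0.08859367] 0.00908782189681298 [ 1.1480597  -6.40895596  1.7330029 ] [-0.92259579  0.08539243  0.17362747] yaw 2.5278506358192216 65.96264291012409 18.05
```

The compliance is elastic, with the torque reaching zero at tool yaw of about 2.7°. I'll back off 90.3° from the present 2.5°.

>>> arm_command(rows="1 0 0 0 0 0 -3;1 0 0 0 0 0 -5;1 0 0 0 0 0 -5;1 0 0 0 0 0 -5;1 0 0 0 0 0 -5")

```text
time_s: 18.47
position: [0.5933, -0.1078, 0.0886]
tool_rot: [[0.901, 0.434, 0.001], [0.434, -0.901, -0.001], [0.0, 0.001, -1.0]]
ft_force: [-1.3, -3.4, 1.9]
grip_width: 0.0088
```

>>> arm_command(rows="1 0 0 0 0 0 -5;1 0 0 0 0 0 -5;1 0 0 0 0 0 -5;1 0 0 0 0 0 -5;1 0 0 0 0 0 -5")

```text
time_s: 18.88
position: [0.5931, -0.1075, 0.0886]
tool_rot: [[0.633, 0.774, 0.0], [0.774, -0.633, -0.0], [0.0, 0.0, -1.0]]
ft_force: [-1.7, -2.6, 3.6]
grip_width: 0.0092
```

>>> arm_command(rows="1 0 0 0 0 0 -5;1 0 0 0 0 0 -5;1 0 0 0 0 0 -5;1 0 0 0 0 0 -5;1 0 0 0 0 0 -5")

```text
time_s: 19.3
position: [0.5928, -0.1073, 0.0886]
tool_rot: [[0.246, 0.969, -0.001], [0.969, -0.246, 0.0], [0.0, -0.001, -1.0]]
ft_force: [-3.4, -3.1, 5.1]
grip_width: 0.0087
```

>>> arm_command(rows="1 0 0 0 0 0 -5;1 0 0 0 0 0 -5;1 0 0 0 0 0 -4;1 0 0 0 0 0 -2.3;1 0 0 0 0 0 -1")

```text
time_s: 19.72
position: [0.5925, -0.1072, 0.0886]
tool_rot: [[-0.051, 0.999, -0.001], [0.999, 0.051, 0.0], [0.0, -0.001, -1.0]]
ft_force: [-4.7, -1.6, 5.7]
grip_width: 0.0088
```

>>> arm_command(rows="1 0 0 0 0 0 0;1 0 0 0 0 0 0;1 0 0 0 0 0 0;1 0 0 0 0 0 0;1 0 0 0 0 0 0")

```text
time_s: 20.13
position: [0.5925, -0.1072, 0.0886]
tool_rot: [[-0.049, 0.999, -0.001], [0.999, 0.049, 0.0], [0.0, -0.001, -1.0]]
ft_force: [-3.5, -2.5, 4.7]
grip_width: 0.0088
```

```bash
python3 st.py
python3 - <<'E'
from h import *
import cv2
a=eyes.get_image("top")[:,:,::-1]; b=eyes.get_image("scene")[:,:,::-1]
cv2.imwrite("pics/f.png",np.hstack([cv2.resize(a[110:290,90:430],(400,212)),cv2.resize(b[100:312,100:500],(400,212))]).copy())
cv2.imwrite("pics/f2.png",np.vstack([cv2.resize(a[150:260,100:360],(780,330)),cv2.resize(b[165:265,180:440],(700,269))[:, :] if 0 else cv2.resize(b[170:260,180:440],(780,270))]))
E
```

```text
[ 0.59247099 -0.1072058   0.08857301] 0.008822202876360926 [-3.54431183 -2.51943365  4.73427661] [-0.29376505  0.74093615  0.10298634] yaw 92.83060455305534 -24.325981293303876 20.1333
```

View pics/f2.png

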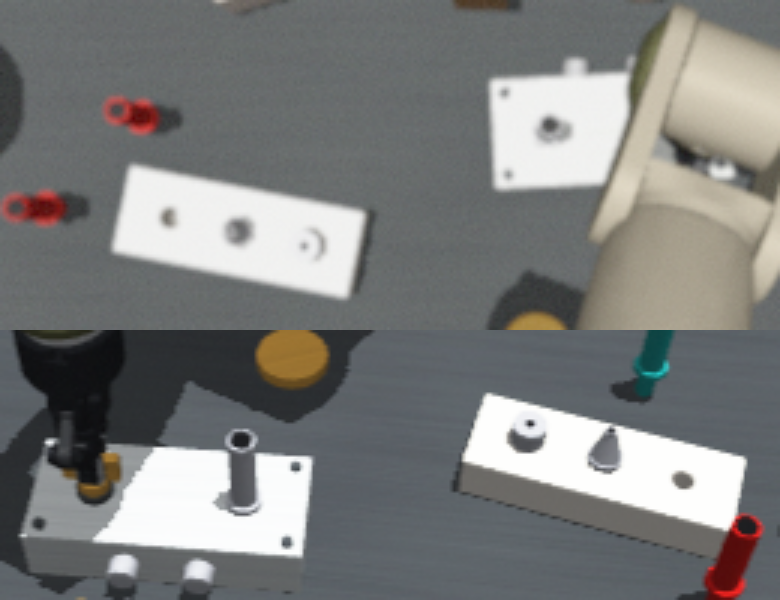

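The pipe stands upright with its flange on the block face, at (242,500) in the lower view. The wing is gripped along the block's long side, and the cone, plug and decoys have not moved. I'm handing in.

```bash
python3 -c "
from rig import env; print(env.close_job())"; python3 st.py
```

```text
the job is handed in; nothing more can be done
None
the job is handed in; nothing more can be done
```

The vent pipe is upright and fully home in the bore. The thumbscrew was seated clockwise, backed off a quarter turn, and is still gripped at that setting. The job was handed in at about 20 s.

- **Pipe:** It bottomed with the tool (TCP) at z = 0.0944 m, the home height I had worked out from the rack grasp. The push was about 11 N. The last picture shows its flange on the block face.
- **Thumbscrew:** The hard stop gave about 0.9 N m. The stop torque fell away at a tool yaw of about 2.7°, against the block's axis at 2.4°. The final tool yaw is 92.8°, which puts the screw about 90° from seated, to within about 1°. That angle comes from the tool pose and wrist torque, because the gripper hides most of the wing from the cameras.
- **Rest of the bench:** In the last views (the rack and block area only) the cone, plug and the look-alikes in view had not moved. I did not check the spatula, cartons or bottle again at the end, but nothing went near them.
- **Disagreements:** The top and wrist cameras differed by about 1.5 mm, so I relied on the wrist camera. One sideways move towards the wing was 11 mm off, and I corrected it well above the block before going down. No check failed at the end.

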